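# Space and press a tile in the bonding jig

### The job

Set the height of the white tile in the small metal jig with the blue spacer: take the spacer by its upright grip and slide its tongue under the tile from the front, in whichever of the two bays is high enough for it, until the red line reaches the tile's front edge, then let go of it standing flat. With the closed fingertips press the tile gently down (about 10 N) until it sits flush on the spacer, and finish while still pressing it there, without touching the spacer. Leave the other things on the bench where they are.

Things in the scene. Friction and masses are not known exactly. Their poses are not given: they have to be found in the camera images.
- jig: Fixed jig: aluminium deck 4 mm thick (x -78 to 72, y -88 to 88 mm) on the bench. Origin on the bench below the middle of the tile's front edge; x points in under the tile (the way the spacer goes in), y along that edge, z up. Guide posts 50 mm tall, up to 18 across, at x 30, y -76 and 76. On the deck lie two metal bars, one thin and one thick, 138 long (x -73 to 65), 52 wide, centred on y 28 and -28, either way round.
- land_low_top (a point): Point on top of the thin brass bar (3 mm thick, top 7 mm above the bench), on its centre line below the tile's front edge; axes as the jig's. The gap between this bar and the unpressed tile is 18 mm: the spacer's tongue fits here, standing on the bar.
- land_high_top (a point): The same point on top of the thick dark grey bar (13 mm thick, top 17 mm above the bench). The gap under the tile is only 8 mm here: the tongue does not fit.
- tile_top (a point): Centre of the top face of the white ceramic tile, the place to press; axes as the jig's. The tile is 8 mm thick and covers x 0 to 60, y -60 to 60 mm of the jig; unpressed, its underside is 25 mm and its top 33 mm above the bench. Dark metal clips at its ends ride on the posts.
- tile (a joint): How far the tile is pressed down (m): it slides straight down on its posts, 0 at the top (33 mm), at most 0.008. A spring (400 N/m, about 1 N to start) lifts it: about 4 N holds it at 0.006, where it lands flush on a spacer that stands on the thin bar; pressing harder then loads the spacer.
- spacer_grip (a point): Centre of the upright grip of the loose blue plastic spacer, 44 mm above its underside. The grip is 24 (x) x 14 (y) mm and ends 63 mm above the underside; grasp it from above across the 14 mm. Axes: x along the tongue to its tip, z up. Below it the tongue, a bar 30 wide (y) and 12 thick, runs from x -14 to x 69 mm. A red line crosses it 38 to 42 mm from the tip.
- spacer_tip (a point): Middle of the lower edge of the tongue's tip, 69 mm ahead of the grip's centre along x and 44 mm lower, on the underside of the spacer; axes as the spacer's.
- spacer: The same spacer as a whole, about 90 g; origin on its underside directly below the grip's centre.
- amber_bottle: brown glass bottle with a black cap, 58 mm across, 118 tall; bystander, origin at its underside
- red_pot: sample pot with a red lid, 48 mm across, 60 tall; bystander, origin at its underside
- dropper: small brown dropper bottle, 36 mm across, 101 tall; bystander, origin at its underside
- tape: roll of pale tape lying flat, 68 mm across, 19 high; bystander, origin at its underside
- marker: black-capped marker lying down, 138 mm long, 18 high; bystander, origin at its underside
Not all that is in view belongs to the job. Of the things shaped like the spacer, the blue one is meant.

How it is judged:
By the outcome, as a careful person would: the job done as asked, in the order asked, and still so for the second after the job is handed in, while the arm keeps its last pose, push and grip.
It also fails if it takes over 56 s, if anything falls off the work surface, if the arm or the gripper's body presses on something with over 40 N, if the wrist force passes 120 N, or if a joint passes its speed limit or range.

### The arm

A 6-joint arm with a two-finger parallel gripper is mounted at the origin on a cart in front of the work surface, level with it; the furniture and walls round the work are solid. World frame = base frame: x ahead of the robot, y to its left, z up, the work surface at z = 0. Lengths are in m, angles in rad, forces in N, time in s.
With the tool pointing down it reaches from about 0.35 to 0.8 m from the base axis. Payload 7.3 kg.
Tool frame: the origin (TCP) lies midway between the tips of the shut fingers; the grasp point (between the pads) lies 19 mm behind it; z points along the fingers, y is the line along which they close (so a half turn about z gives the same grasp; the last joint's range is limited). The gripper opens to 85 mm and grips with 20 to 120 N. Pads are 22 mm wide; open, the fingers measure 114 mm over their backs; the gripper's body (76 mm by 85 mm) begins 54 mm behind the grasp point. The pads swing forward as they close: fully open they stand 13 mm farther back than shut.
Start: joints at [1.137, 0.342, 1.524, -0, 1.275, -0.146], TCP at [0.149, 0.503, 0.231] pointing down, gripper open.
Joint ranges: [-2.53, 2.53], [-0.77, 2.02], [0.04, 2.7], [-1, 4.14], [0.28, 2.66], [-3.11, 3.11]. Speed limits (rad/s): [2.57, 2.57, 3.14, 3.14, 3.14, 3.14].

### API

Orientations are given as a rotation vector (axis times angle).
In Python, from plant import arm gives the robot as it stands.
- The arm moves only by the tool step_arm, never from a script. Its argument "steps" is a list of rows, each an object of numbers: "tx", "ty", "tz": the shift along the world's x, y, z in cm; "rx", "ry", "rz": the turn, a rotation vector about the world's x, y, z in rad; "jaw": the closure, from -1 (fully open) to 1 (shut), so that 0 is half open. A call has 1 to 5 rows; each row shifts and turns the commanded pose from where the row before left it; what a row does not reach is not made up. A row lasts 1/12 s, in which the tool goes at most 41.7 mm and 7.16 degrees, less where a joint would pass 70% of its speed; a pose out of reach is approached as far as the arm can. A call is refused whole if a number of a shift passes 4.17 or a number of a turn 0.125, either way. A call with a gripper value outside its range is refused whole. The fingers move at their own pace and stop on an object; the grip force is fixed at half the most. Time passes only in rows, so rows that do not move let the fingers close. It gives the time, the measured TCP pose, the force, the opening and the grip force at its end, in the units of the state.
- arm.get_state(): the state, without advancing time (a new reading comes with each control period).
- arm.camera(name): name is "scene" or "side" or "wrist"; returns a dict with "frame" (480x640x3 uint8, red, green, blue), "fx", "fy", "cx", "cy" (pixels), "world_from_camera" (4x4, takes a point from camera to world coordinates). Camera axes: x right, y down, z forward; pixel columns grow to the right and rows downward; lengths in m; the calibration is good to about 2 mm. A picture is of the moment at which its call begins. There is no depth.
- arm.sign_off(): hands the job in; it is judged then, once.
The state is a dict: "time_s": time; "joint_pos": joint angles; "qd": joint speeds; "tau": joint torques, N m; "eef_pos": TCP position; "tcp_rot": TCP orientation; "ft_force": force on the tool from outside, world axes, zero at the start; "wrist_torque": the same for the moment, N m; "finger_gap": finger opening in m; "gripper_force": force on a finger pad.
Only numpy, scipy, OpenCV 4.12 (cv2) and the standard library are available. Lean on these libraries where they do the work, as an engineer would, in place of code of your own. Each camera call takes 0.05 s, during which the arm holds its last target. There are 200 camera calls.

## Working session

There is one attempt and no reset: what is moved stays moved. The work goes in short steps, Python scripts to look and compute and a tool call to move; the robot and the scene stay as the last step left them, time stands still between calls to the robot, and variables do not carry over. Pictures are saved under pics/ and viewed, at most 10 in all, crops included, and the job is handed in when it is done.

Besides the shell and the picture viewer there is one more tool, called after ">>>" as name(argument=value, ...), one argument or row to a line, values as JSON. step_arm: Moves the arm, as the interface text tells. Its arguments: {"type":"object","properties":{"steps":{"type":"array","items":{"type":"object","properties":{"tx":{"type":"number"},"ty":{"type":"number"},"tz":{"type":"number"},"rx":{"type":"number"},"ry":{"type":"number"},"rz":{"type":"number"},"jaw":{"type":"number"}}}}},"required":["steps"]}

```bash
mkdir -p pics; cat > h.py <<'E'
import numpy as np, cv2, pickle
from plant import arm
def snap(n):
    c=arm.camera(n); pickle.dump(c,open(f'pics/{n}.pkl','wb')); return c
def load(n): return pickle.load(open(f'pics/{n}.pkl','rb'))
def ray(c,u,v,z):
    T=np.array(c["world_from_camera"]); d=T[:3,:3]@np.array([(u-c["cx"])/c["fx"],(v-c["cy"])/c["fy"],1]); o=T[:3,3]
    return o+d*(z-o[2])/d[2]
def proj(c,p):
    T=np.linalg.inv(np.array(c["world_from_camera"])); q=T[:3,:3]@np.array(p)+T[:3,3]
    return np.array([c["fx"]*q[0]/q[2]+c["cx"],c["fy"]*q[1]/q[2]+c["cy"]])
def save(img,n): cv2.imwrite('pics/'+n,cv2.cvtColor(img,cv2.COLOR_RGB2BGR))
E
python3 - <<'E'
from h import *
a=snap('scene');b=snap('side')
save(a['frame'],'s1.png');save(b['frame'],'d1.png')
for c in (a,b): print(np.round(c['world_from_camera'],3),c['fx'],c['cx'],c['cy'])
print(arm.get_state())
E
```

```text
[[ 0.437 -0.594  0.675 -0.597]
 [-0.899 -0.305  0.314 -0.552]
 [ 0.02  -0.744 -0.668  1.237]
 [ 0.     0.     0.     1.   ]] 571.8686215816255 308.7588818959382 235.28490818284996
[[-0.999 -0.033  0.042  0.543]
 [-0.053  0.541 -0.839  1.174]
 [ 0.005 -0.84  -0.542  0.786]
 [ 0.     0.     0.     1.   ]] 443.82928290045515 322.47950821136493 246.35749495956557
{'time_s': 0.1, 'joint_pos': array([ 1.13696455e+00,  3.42650165e-01,  1.52492575e+00,  1.46666030e-07,
        1.27540276e+00, -1.45997963e-01]), 'qd': array([-0.00016302, -0.0014692 , -0.00070007,  0.0014435 ,  0.00064136,
       -0.00083909]), 'tau': array([ 6.88476703e-04, -4.34447336e+01, -2.46490180e+01, -1.60137010e-04,
        4.60830182e-03,  4.52553502e-05]), 'eef_pos': array([0.14885942, 0.50307849, 0.23069547]), 'tcp_rot': array([-4.50512275e-01, -3.10872136e+00,  2.08597453e-03]), 'ft_force': array([ 1.08467368, -0.16894256, -0.0291653 ]), 'wrist_torque': array([0.02280283, 0.03235624, 0.0141692 ]), 'gripper_force': 0.0, 'finger_gap': 0.08574463807606109}
```

View pics/s1.png

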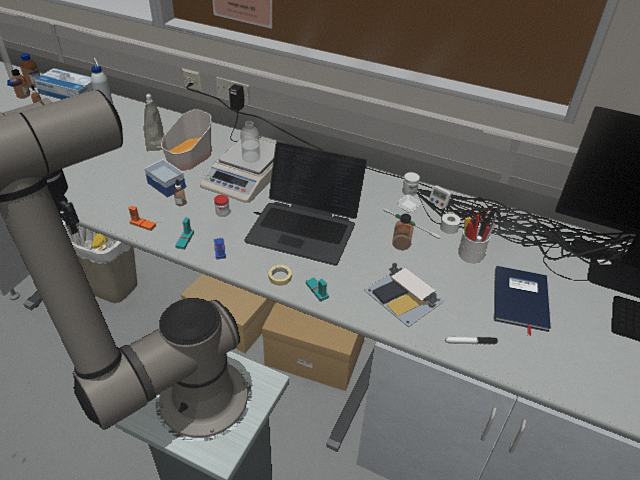

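View pics/d1.png

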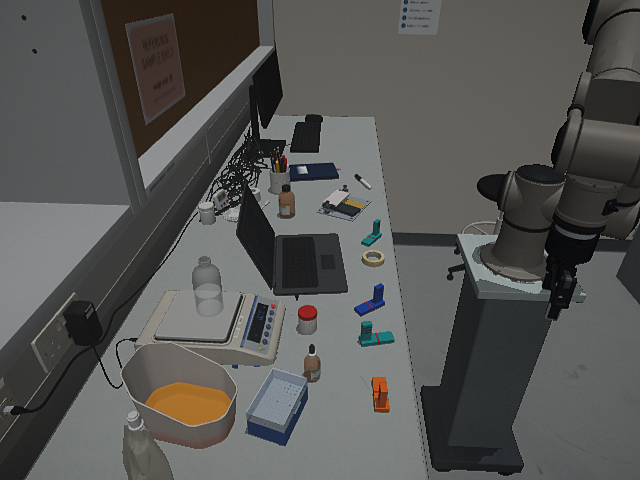

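Candidates shaped like the spacer, by scene pixel: orange (141,220), teal (185,235), blue (220,248) and teal (318,288). I choose the blue one, at side pixel (370,300). The jig is at scene (403,293), with the thin brass bar on the right as seen from the scene camera. Next, one close crop to check.

```bash
python3 - <<'E'
from h import *
a=load('scene')['frame'];b=load('side')['frame']
r=lambda f,u,v,w,h,s: cv2.resize(f[v:v+h,u:u+w],None,fx=s,fy=s,interpolation=cv2.INTER_CUBIC)
m=np.vstack([np.hstack([r(a,200,228,40,40,7.5)[:300,:300],r(a,355,255,100,60,5)]),
 np.hstack([r(b,345,275,50,50,6),r(b,310,180,71,43,7)[:300,:500] if 0 else cv2.copyMakeBorder(r(b,310,180,71,42,7),0,6,0,3,cv2.BORDER_CONSTANT)])]) 
print(m.shape);save(m,'c1.png')
E
```

```text
(600, 800, 3)
```

View pics/c1.png

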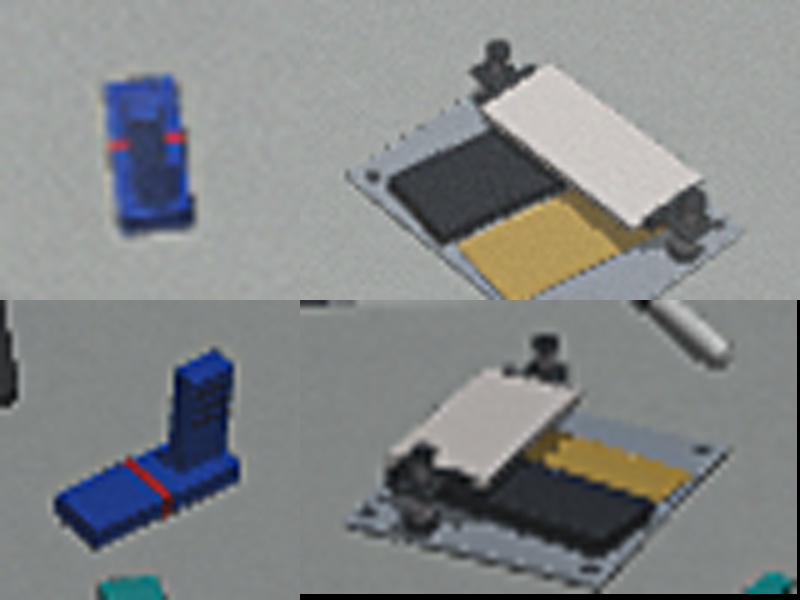

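The crop confirms that the blue part is the spacer, with its red line and grip. The brass bar is at jig y −28. I'm fitting both poses from the corner pixels.

```bash
cat >> h.py <<'E'
from scipy.optimize import least_squares
def fit(obs,x0):
    # obs: (cam,(u,v),(x,y,z mm)); pose x,y,yaw
    def f(p,per=False):
        c,s=np.cos(p[2]),np.sin(p[2]); r=[]
        for cam,uv,q in obs:
            q=np.array(q)/1000
            r.append(proj(cam,[p[0]+c*q[0]-s*q[1],p[1]+s*q[0]+c*q[1],q[2]+(p[3] if len(p)>3 else 0)])-uv)
        return np.array(r).ravel()
    s=least_squares(f,x0,loss='soft_l1'); return s.x,np.round(s.fun if 0 else f(s.x),1).reshape(-1,2)
E
python3 - <<'E'
from h import *
a=load('scene');b=load('side')
sp=[(a,(214,238.9),(69,15,12)),(a,(223.3,238.3),(69,-15,12)),(a,(216,259.1),(-14,15,0)),(a,(225.6,258.4),(-14,-15,0)),
(b,(384.7,305.3),(-14,15,0)),(b,(361,316.3),(69,15,0)),(b,(354.2,308.3),(69,-15,12)),(b,(379.2,285.3),(0,0,63))]
g=ray(a,220,250,0); print(g)
print(fit(sp,[g[0],g[1],.6]))
j=[(a,(391.8,276.4),(0,60,33)),(a,(404.2,268.2),(60,60,33)),(a,(435.8,291),(60,-60,33)),(a,(422.2,300.2),(0,-60,33)),(a,(364.4,290.4),(-78,88,4)),(a,(443.8,301),(72,-88,4)),
(b,(322.9,201.7),(60,60,33)),(b,(336,190),(60,-60,33)),(b,(350,193.3),(0,-60,33)),(b,(336.7,206.7),(0,60,33)),(b,(371.4,201.7),(-78,-88,4)),(b,(352.4,221.1),(-78,88,4)),(b,(316.7,212),(72,88,4))]
g=ray(a,405,290,0); print(g)
print(fit(j,[g[0],g[1],0]))
for n,c,u,v,z in [('tape',a,280,274,.01),('teal',a,318,290,0),('bottle',a,402,245,.0),('pot',a,222,214,0),('teal2',a,185,240,0),('laptopcorner',a,247,240,0.02),('lap2',a,336,262,.02)]: print(n,ray(c,u,v,z).round(3))
E
```

```text
[0.46439081 0.24711554 0.        ]
(array([0.44059844, 0.2333494 , 0.65586231]), array([[-1.4,  0.2],
       [-1.2, -0.4],
       [-0.9,  0.7],
       [-0.7,  0.2],
       [-0.2, -1.2],
       [-0.4, -0.7],
       [-0.4, -2.4],
       [-0.6, -0.6]]))
[ 0.56652465 -0.32767515  0.        ]
(array([ 0.54095098, -0.33316173, -0.41637379]), array([[-1.5,  0.6],
       [ 0.1, -0.4],
       [-0.6, -0.1],
       [-1. ,  0.7],
       [-0.7,  0.3],
       [-0. ,  0.4],
       [-0.9, -0.9],
       [-0.1, -1.6],
       [-0.1, -1.8],
       [-0.1, -2.4],
       [-0.5, -2.1],
       [ 0.3, -1.8],
       [-1. , -1.8]]))
tape [0.449 0.026 0.01 ]
teal [ 0.45  -0.099  0.   ]
bottle [ 0.748 -0.256  0.   ]
pot [0.617 0.336 0.   ]
teal2 [0.453 0.371 0.   ]
laptopcorner [0.525 0.184 0.02 ]
lap2 [ 0.562 -0.106  0.02 ]
```

>>> step_arm(
  steps=[
    {"tx": 2.92,"ty": -2.7,"rz": 0.0944,"jaw": -1},
    {"tx": 2.92,"ty": -2.7,"rz": 0.0944,"jaw": -1},
    {"tx": 2.92,"ty": -2.7,"rz": 0.0944,"jaw": -1},
    {"tx": 2.92,"ty": -2.7,"rz": 0.0944,"jaw": -1},
    {"tx": 2.92,"ty": -2.7,"rz": 0.0944,"jaw": -1},
  ],
)

```text
schema error: expected keys tx, ty, tz, rx, ry, rz, jaw
```

>>> step_arm(
  steps=[
    {"tx": 2.92,"ty": -2.7,"rz": 0.0944,"jaw": -1},
    {"tx": 2.92,"ty": -2.7,"rz": 0.0944,"jaw": -1},
    {"tx": 2.92,"ty": -2.7,"rz": 0.0944,"jaw": -1},
    {"tx": 2.92,"ty": -2.7,"rz": 0.0944,"jaw": -1},
    {"tx": 2.92,"ty": -2.7,"rz": 0.0944,"jaw": -1},
  ],
)

```text
schema error: expected keys tx, ty, tz, rx, ry, rz, jaw
```

>>> step_arm(
  steps=[
    {"jaw": -1},
    {"jaw": -1},
    {"jaw": -1},
  ],
)

```text
schema error: expected keys tx, ty, tz, rx, ry, rz, jaw
```

```bash
python3 - <<'E'
from h import *
w=snap('wrist'); save(w['frame'],'w1.png'); print(np.round(w['world_from_camera'],3)); s=arm.get_state(); print(s['eef_pos'],s['tcp_rot'],s['ft_force'],s['time_s'],s['joint_pos'])
E
```

```text
[[ 0.285  0.924  0.257  0.083]
 [ 0.959 -0.274 -0.077  0.522]
 [-0.001  0.268 -0.963  0.373]
 [ 0.     0.     0.     1.   ]]
[0.14886062 0.5031506  0.23078558] [-4.50470933e-01 -3.10874884e+00  1.70340725e-03] [ 0.40181442 -0.35899591  0.37941144] 0.15 [ 1.13699096e+00  3.42564662e-01  1.52479472e+00  5.18778256e-05
  1.27537986e+00 -1.46015206e-01]
```

View pics/w1.png

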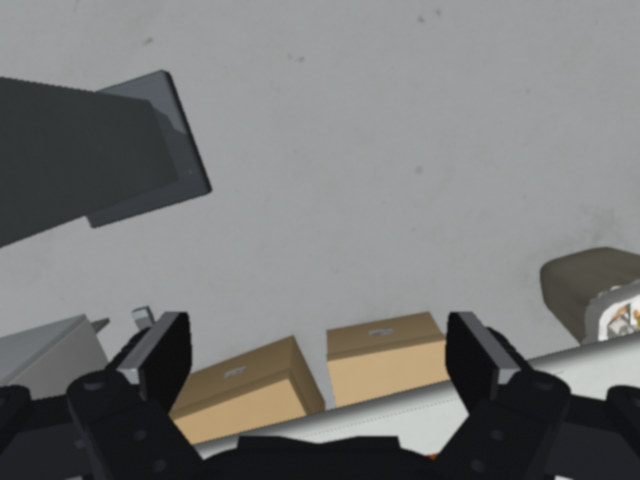

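All keys are required, so nothing moved. This wrist picture shows only the floor and boxes. Repeating the move with full rows.

>>> step_arm(
  steps=[
    {"tx": 2.92,"ty": -2.7,"tz": 0,"rx": 0,"ry": 0,"rz": 0.0944,"jaw": -1},
    {"tx": 2.92,"ty": -2.7,"tz": 0,"rx": 0,"ry": 0,"rz": 0.0944,"jaw": -1},
    {"tx": 2.92,"ty": -2.7,"tz": 0,"rx": 0,"ry": 0,"rz": 0.0944,"jaw": -1},
    {"tx": 2.92,"ty": -2.7,"tz": 0,"rx": 0,"ry": 0,"rz": 0.0944,"jaw": -1},
    {"tx": 2.92,"ty": -2.7,"tz": 0,"rx": 0,"ry": 0,"rz": 0.0944,"jaw": -1},
  ],
)

```text
time_s: 0.57
eef_pos: [0.2958, 0.367, 0.2312]
tcp_rot: [0.297, -3.127, 0.0]
ft_force: [0.6, 0.2, 0.4]
finger_gap: 0.0852
gripper_force: 0.0
```

>>> step_arm(
  steps=[
    {"tx": 2.92,"ty": -2.7,"tz": 0,"rx": 0,"ry": 0,"rz": 0.0944,"jaw": -1},
    {"tx": 2.92,"ty": -2.7,"tz": 0,"rx": 0,"ry": 0,"rz": 0.0944,"jaw": -1},
    {"tx": 2.92,"ty": -2.7,"tz": 0,"rx": 0,"ry": 0,"rz": 0.0944,"jaw": -1},
    {"tx": 2.92,"ty": -2.7,"tz": 0,"rx": 0,"ry": 0,"rz": 0.0944,"jaw": -1},
    {"tx": 2.92,"ty": -2.7,"tz": 0,"rx": 0,"ry": 0,"rz": 0.0944,"jaw": -1},
  ],
)

```text
time_s: 0.98
eef_pos: [0.442, 0.2317, 0.2312]
tcp_rot: [1.019, -2.971, -0.0]
ft_force: [1.1, 0.7, 0.3]
finger_gap: 0.0852
gripper_force: 0.0
```

>>> step_arm(
  steps=[
    {"tx": 0,"ty": 0,"tz": 0,"rx": 0,"ry": 0,"rz": 0,"jaw": -1},
    {"tx": 0,"ty": 0,"tz": 0,"rx": 0,"ry": 0,"rz": 0,"jaw": -1},
    {"tx": 0,"ty": 0,"tz": 0,"rx": 0,"ry": 0,"rz": 0,"jaw": -1},
  ],
)

```text
time_s: 1.23
eef_pos: [0.4405, 0.2335, 0.2309]
tcp_rot: [1.009, -2.974, -0.001]
ft_force: [-0.4, -0.3, -0.1]
finger_gap: 0.0851
gripper_force: 0.0
```

```bash
python3 - <<'E'
from h import *
w=snap('wrist'); save(w['frame'],'w2.png'); print(np.round(w['world_from_camera'],3)); s=arm.get_state(); print(s['eef_pos'],s['tcp_rot'],s['ft_force'],s['time_s'],s['joint_pos'])
E
```

```text
[[-0.608  0.765  0.212  0.386]
 [ 0.794  0.585  0.163  0.192]
 [ 0.001  0.268 -0.964  0.374]
 [ 0.     0.     0.     1.   ]]
[0.44010041 0.23403275 0.23109979] [ 1.01142396e+00 -2.97332468e+00 -7.66206107e-04] [-0.09689819 -0.47050936  0.29936393] 1.2833 [ 3.34546357e-01  2.94157442e-01  1.59435071e+00  5.20119024e-04
  1.25403089e+00 -1.89218681e+00]
```

View pics/w2.png

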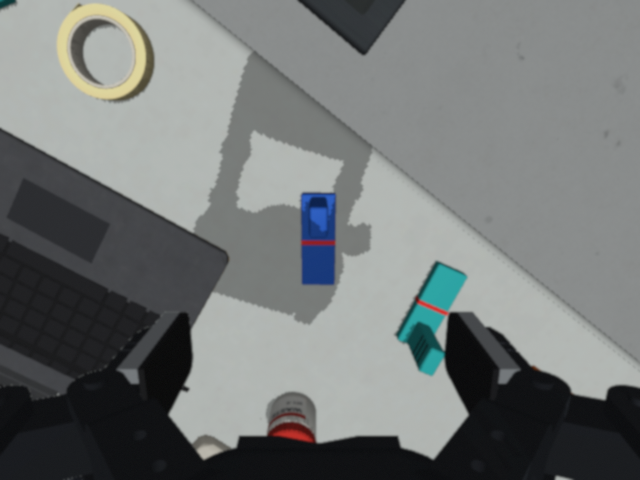

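The wrist view shows the blue spacer with its grip end at the top (318,215), the red line at row 243 and the tip at row 284. Refining its pose.

```bash
python3 - <<'E'
from h import *
w=load('wrist'); f=w['frame'].astype(int)
m=((f[...,2]>f[...,0]*1.6)&(f[...,2]-f[...,1]>35)).astype(np.uint8); 
red=((f[...,0]>f[...,2]*1.4)&(f[...,0]>f[...,1]*1.5)); m2=m.copy(); m2[:180]=0;m2[300:]=0;m2[:,:280]=0;m2[:,360:]=0
for v in (196,203,222,232,252,262,272,280): 
    u=np.where(m2[v])[0]; print(v,u.min(),u.max())
ys=np.where(m2[:,318])[0]; print(ys.min(),ys.max()); u=[np.where(red[v,295:345])[0].size for v in range(235,252)]; print(u)
uR=np.where(m2.sum(1)>15)[0]; print(uR.min(),uR.max())
obs=[(w,(302,284.7),(69,-15,12)),(w,(335.3,284.7),(69,15,12)),(w,(301.5,193),(-14,-15,0)),(w,(335.5,193),(-14,15,0)),(w,(318.5,243),(29,0,12))]
print(fit(obs,[.44,.233,.65]))
save(cv2.resize(w['frame'][180:300,270:370],None,fx=5,fy=5,interpolation=cv2.INTER_CUBIC),'c2.png')
E
```

```text
196 301 335
203 301 334
222 302 334
232 302 334
252 302 334
262 302 333
272 302 333
280 302 333
193 283
[0, 0, 0, 0, 0, 0, 34, 35, 35, 34, 0, 0, 0, 0, 0, 0, 0]
193 283
(array([0.44038862, 0.2347675 , 0.65461263]), array([[ 0.1,  0.9],
       [-0.1,  0.8],
       [-0. , -0.7],
       [ 0. , -0.7],
       [ 0.1, -0. ]]))
```

View pics/c2.png

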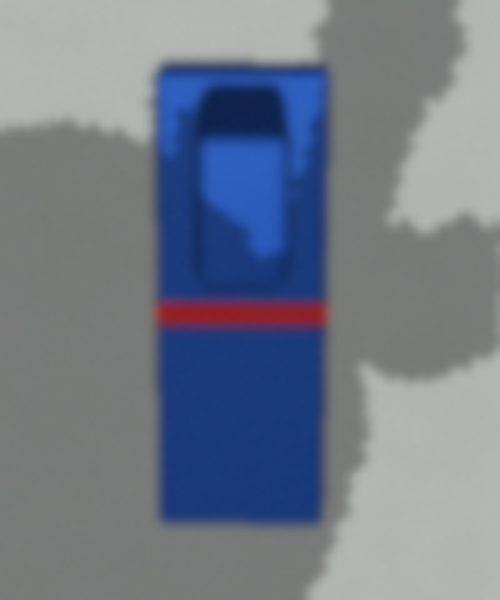

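The crop shows clean edges. The fit is grip (0.4404, 0.2347) with yaw 0.655, and the tool is already aligned with it. Descending, then closing.

>>> step_arm(
  steps=[
    {"tx": 0.03,"ty": 0.07,"tz": -4,"rx": 0,"ry": 0,"rz": 0,"jaw": -1},
    {"tx": 0,"ty": 0,"tz": -4,"rx": 0,"ry": 0,"rz": 0,"jaw": -1},
    {"tx": 0,"ty": 0,"tz": -4,"rx": 0,"ry": 0,"rz": 0,"jaw": -1},
    {"tx": 0,"ty": 0,"tz": -4,"rx": 0,"ry": 0,"rz": 0,"jaw": -1},
    {"tx": 0,"ty": 0,"tz": -2.4,"rx": 0,"ry": 0,"rz": 0,"jaw": -1},
  ],
)

```text
time_s: 1.7
eef_pos: [0.4381, 0.2349, 0.0441]
tcp_rot: [1.014, -2.969, -0.0]
ft_force: [-0.9, 0.1, -0.8]
finger_gap: 0.0855
gripper_force: 0.0
```

>>> step_arm(
  steps=[
    {"tx": 0,"ty": 0,"tz": -1,"rx": 0,"ry": 0,"rz": 0,"jaw": -1},
    {"tx": 0,"ty": 0,"tz": -1,"rx": 0,"ry": 0,"rz": 0,"jaw": -1},
    {"tx": 0,"ty": 0,"tz": 0,"rx": 0,"ry": 0,"rz": 0,"jaw": -1},
    {"tx": 0,"ty": 0,"tz": 0,"rx": 0,"ry": 0,"rz": 0,"jaw": -1},
  ],
)

```text
time_s: 2.03
eef_pos: [0.4418, 0.2349, 0.0283]
tcp_rot: [-1.013, 2.972, 0.0]
ft_force: [0.3, -0.5, -0.1]
finger_gap: 0.0855
gripper_force: 0.0
```

>>> step_arm(
  steps=[
    {"tx": 0,"ty": 0,"tz": 0,"rx": 0,"ry": 0,"rz": 0,"jaw": 1},
    {"tx": 0,"ty": 0,"tz": 0,"rx": 0,"ry": 0,"rz": 0,"jaw": 1},
    {"tx": 0,"ty": 0,"tz": 0,"rx": 0,"ry": 0,"rz": 0,"jaw": 1},
    {"tx": 0,"ty": 0,"tz": 0,"rx": 0,"ry": 0,"rz": 0,"jaw": 1},
    {"tx": 0,"ty": 0,"tz": 0,"rx": 0,"ry": 0,"rz": 0,"jaw": 1},
  ],
)

```text
time_s: 2.45
eef_pos: [0.4416, 0.2342, 0.0278]
tcp_rot: [-1.012, 2.973, 0.0]
ft_force: [0.2, 0.4, 0.7]
finger_gap: 0.0257
gripper_force: 0.0
```

>>> step_arm(
  steps=[
    {"tx": 0,"ty": 0,"tz": 0,"rx": 0,"ry": 0,"rz": 0,"jaw": 1},
    {"tx": 0,"ty": 0,"tz": 0,"rx": 0,"ry": 0,"rz": 0,"jaw": 1},
    {"tx": 0,"ty": 0,"tz": 0,"rx": 0,"ry": 0,"rz": 0,"jaw": 1},
    {"tx": 0,"ty": 0,"tz": 0,"rx": 0,"ry": 0,"rz": 0,"jaw": 1},
    {"tx": 0,"ty": 0,"tz": 0,"rx": 0,"ry": 0,"rz": 0,"jaw": 1},
  ],
)

```text
time_s: 2.87
eef_pos: [0.4415, 0.2342, 0.0277]
tcp_rot: [-1.012, 2.973, 0.0]
ft_force: [0.0, -0.3, 5.1]
finger_gap: 0.0135
gripper_force: 59.1
```

Gripped with a 13.5 mm opening. Lifting, then carrying.

>>> step_arm(
  steps=[
    {"tx": 0,"ty": 0,"tz": 1,"rx": 0,"ry": 0,"rz": 0,"jaw": 1},
    {"tx": 0,"ty": 0,"tz": 3,"rx": 0,"ry": 0,"rz": 0,"jaw": 1},
    {"tx": 0,"ty": 0,"tz": 4,"rx": 0,"ry": 0,"rz": 0,"jaw": 1},
    {"tx": 0,"ty": 0,"tz": 4,"rx": 0,"ry": 0,"rz": 0,"jaw": 1},
    {"tx": 0,"ty": 0,"tz": 4,"rx": 0,"ry": 0,"rz": 0,"jaw": 1},
  ],
)

```text
time_s: 3.28
eef_pos: [0.4405, 0.2339, 0.1893]
tcp_rot: [1.012, -2.973, -0.0]
ft_force: [1.1, -0.4, -1.6]
finger_gap: 0.0135
gripper_force: 58.4
```

>>> step_arm(
  steps=[
    {"tx": 0.05,"ty": -2,"tz": 0,"rx": 0,"ry": 0,"rz": -0.0765,"jaw": 1},
    {"tx": 0.05,"ty": -3.5,"tz": 0,"rx": 0,"ry": 0,"rz": -0.0765,"jaw": 1},
    {"tx": 0.05,"ty": -3.5,"tz": 0,"rx": 0,"ry": 0,"rz": -0.0765,"jaw": 1},
    {"tx": 0.05,"ty": -3.5,"tz": 0,"rx": 0,"ry": 0,"rz": -0.0765,"jaw": 1},
    {"tx": 0.05,"ty": -3.5,"tz": 0,"rx": 0,"ry": 0,"rz": -0.0765,"jaw": 1},
  ],
)

```text
time_s: 3.7
eef_pos: [0.4432, 0.0728, 0.1877]
tcp_rot: [0.424, -3.113, -0.0]
ft_force: [1.1, 0.7, -0.8]
finger_gap: 0.0134
gripper_force: 58.5
```

>>> step_arm(
  steps=[
    {"tx": 0.05,"ty": -3.5,"tz": 0,"rx": 0,"ry": 0,"rz": -0.0765,"jaw": 1},
    {"tx": 0.05,"ty": -3.5,"tz": 0,"rx": 0,"ry": 0,"rz": -0.0765,"jaw": 1},
    {"tx": 0.05,"ty": -3.5,"tz": 0,"rx": 0,"ry": 0,"rz": -0.0765,"jaw": 1},
    {"tx": 0.05,"ty": -3.5,"tz": 0,"rx": 0,"ry": 0,"rz": -0.0765,"jaw": 1},
    {"tx": 0.05,"ty": -3.5,"tz": 0,"rx": 0,"ry": 0,"rz": -0.0765,"jaw": 1},
  ],
)

```text
time_s: 4.12
eef_pos: [0.4457, -0.1024, 0.1877]
tcp_rot: [-0.177, -3.137, -0.0]
ft_force: [0.5, 0.7, -1.8]
finger_gap: 0.0128
gripper_force: 58.5
```

>>> step_arm(
  steps=[
    {"tx": 0.05,"ty": -3.5,"tz": 0,"rx": 0,"ry": 0,"rz": -0.0765,"jaw": 1},
    {"tx": 0.05,"ty": -3.5,"tz": 0,"rx": 0,"ry": 0,"rz": -0.0765,"jaw": 1},
    {"tx": 0.05,"ty": -3.5,"tz": 0,"rx": 0,"ry": 0,"rz": -0.0765,"jaw": 1},
    {"tx": 0,"ty": -3.5,"tz": 0,"rx": 0,"ry": 0,"rz": -0.0765,"jaw": 1},
    {"tx": 0,"ty": -3,"tz": 0,"rx": 0,"ry": 0,"rz": 0,"jaw": 1},
  ],
)

```text
time_s: 4.53
eef_pos: [0.4472, -0.273, 0.1876]
tcp_rot: [-0.654, -3.073, -0.0]
ft_force: [0.3, -0.3, -1.6]
finger_gap: 0.0134
gripper_force: 58.5
```

>>> step_arm(
  steps=[
    {"tx": 0,"ty": -2.2,"tz": 0,"rx": 0,"ry": 0,"rz": 0,"jaw": 1},
    {"tx": 0,"ty": 0,"tz": 0,"rx": 0,"ry": 0,"rz": 0,"jaw": 1},
    {"tx": 0,"ty": 0,"tz": 0,"rx": 0,"ry": 0,"rz": 0,"jaw": 1},
    {"tx": 0,"ty": 0,"tz": 0,"rx": 0,"ry": 0,"rz": 0,"jaw": 1},
  ],
)

```text
time_s: 4.87
eef_pos: [0.4475, -0.292, 0.1872]
tcp_rot: [-0.647, -3.073, -0.002]
ft_force: [-1.1, -0.5, -0.1]
finger_gap: 0.0132
gripper_force: 58.6
```

```bash
python3 - <<'E'
from h import *
w=snap('wrist');snap('scene'); save(cv2.resize(w['frame'],None,fx=1.25,fy=1.25,interpolation=cv2.INTER_CUBIC),'w3.png'); s=arm.get_state(); print(s['eef_pos'],s['tcp_rot'],s['ft_force'],s['time_s'],s['joint_pos'],s['finger_gap'])
E
```

```text
[ 0.44778218 -0.29160367  0.18742915] [-6.44959617e-01 -3.07425198e+00 -9.39698433e-04] [ 0.10627509  1.1571961  -0.88722212] 4.9667 [-7.20884872e-01  3.98304129e-01  1.56614858e+00  3.43220461e-04
  1.17779526e+00 -1.87822297e+00] 0.013196695699815004
```

View pics/w3.png

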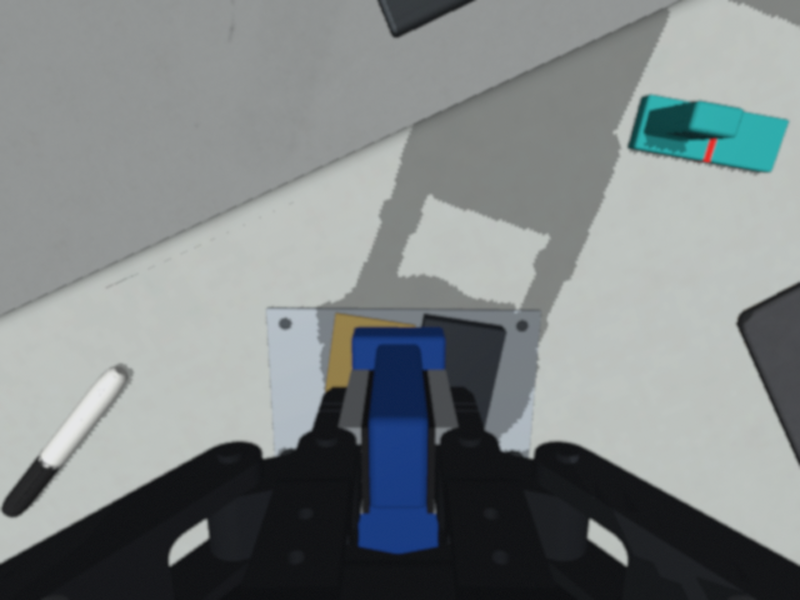

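The wrist view shows the spacer held straight. The deck's front corners are at (267,309) and (541,310), the brass bar at (334,314) and the dark bar's front edge from (424,315) to (506,327). The bars look slightly turned relative to the deck, so I'm checking with a model overlay.

```bash
python3 - <<'E'
from h import *
w=load('wrist');a=load('scene');b=load('side')
deck=[(w,(213.6,247.2),(-78,-88,4)),(w,(432.8,248),(-78,88,4))]
deckab=[(a,(364.4,290.4),(-78,88,4)),(a,(443.8,301),(72,-88,4)),(b,(371.4,201.7),(-78,-88,4)),(b,(352.4,221.1),(-78,88,4)),(b,(316.7,212),(72,88,4))]
tile=[(a,(391.8,276.4),(0,60,33)),(a,(404.2,268.2),(60,60,33)),(a,(435.8,291),(60,-60,33)),(a,(422.2,300.2),(0,-60,33))]
tileb=[(b,(322.9,201.7),(60,60,33)),(b,(336,190),(60,-60,33)),(b,(350,193.3),(0,-60,33)),(b,(336.7,206.7),(0,60,33))]
bars=[(w,(334/1.25,314/1.25),(-73,-54,7)),(w,(424/1.25,315/1.25),(-73,2,17)),(w,(506/1.25,327/1.25),(-73,54,17))]
x0=[.54,-.333,-.416]
for n,o in dict(deckw=deck,deckab=deckab,tile_a=tile,tile_b=tileb,bars=bars,all=deck+deckab+tile).items():
    p,r=fit(o,x0); print(n,p.round(4)); 
    if n in('deckw','all'): print(r.tolist())
p,_=fit(deck,x0)
def draw(c,img,u0,v0,s,p):
    co,si=np.cos(p[2]),np.sin(p[2])
    def P(q): 
        q=np.array(q)/1000; return tuple(np.int32(((proj(c,[p[0]+co*q[0]-si*q[1],p[1]+si*q[0]+co*q[1],q[2]])-(u0,v0)+.5)*s)))
    for x1,x2,y1,y2,z,col in [(-78,72,-88,88,4,(255,0,0)),(-73,65,-54,-2,7,(255,0,255)),(-73,65,2,54,17,(0,255,0)),(0,60,-60,60,33,(0,255,255))]:
        cv2.polylines(img,[np.array([P(q) for q in [(x1,y1,z),(x2,y1,z),(x2,y2,z),(x1,y2,z)]])],True,col,1)
A=cv2.resize(w['frame'][235:385,200:450],None,fx=3.2,fy=3.2,interpolation=cv2.INTER_CUBIC)[:280]
draw(w,A,200,235,3.2,p)
B=cv2.resize(b['frame'][180:230,305:385],None,fx=6,fy=6,interpolation=cv2.INTER_CUBIC)
a0=cv2.cvtColor(cv2.imread('pics/s1.png'),cv2.COLOR_BGR2RGB)
C=cv2.resize(a0[258:328,360:450],None,fx=4.4,fy=4.4,interpolation=cv2.INTER_CUBIC)[:300,:320]
draw(a,C,360,258,4.4,p)
save(np.vstack([A,np.hstack([B,cv2.copyMakeBorder(C,0,300-C.shape[0],0,320-C.shape[1],cv2.BORDER_CONSTANT)])]),'c3.png')
E
```

```text
deckw [ 0.5419 -0.3302 -0.42  ]
[[-0.9, 0.0], [0.9, 0.1]]
deckab [ 0.5407 -0.332  -0.4202]
tile_a [ 0.5427 -0.3349 -0.4113]
tile_b [ 0.5393 -0.3192 -0.4128]
bars [ 0.5437 -0.3243 -0.4671]
all [ 0.5417 -0.3311 -0.4238]
[[-1.8, -0.2], [0.0, 0.6], [-1.2, -0.3], [-0.7, 0.2], [-0.6, -1.8], [-0.2, -1.5], [-1.4, -1.7], [-2.0, 0.1], [-0.3, -0.8], [-1.2, -0.3], [-1.7, 0.3]]
```

View pics/c3.png

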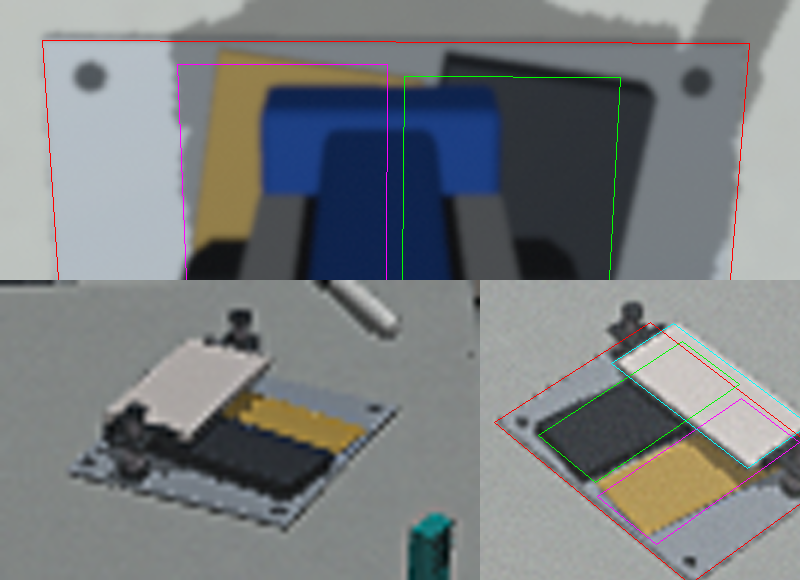

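The overlay shows deck and tile at yaw −0.42. The bars lie about 9° askew, each about its own centre. The 30 mm tongue still fits on the 52 mm brass bar along the jig's axis, so I use the jig axes. Pre-insert TCP is (0.457, −0.324, 0.038).

>>> step_arm(
  steps=[
    {"tx": 0.45,"ty": -1.7,"tz": -2,"rx": 0,"ry": 0,"rz": -0.0064,"jaw": 1},
    {"tx": 0.46,"ty": -1.57,"tz": -3,"rx": 0,"ry": 0,"rz": 0,"jaw": 1},
    {"tx": 0,"ty": 0,"tz": -3,"rx": 0,"ry": 0,"rz": 0,"jaw": 1},
    {"tx": 0,"ty": 0,"tz": -3,"rx": 0,"ry": 0,"rz": 0,"jaw": 1},
    {"tx": 0,"ty": 0,"tz": -2,"rx": 0,"ry": 0,"rz": 0,"jaw": 1},
  ],
)

```text
time_s: 5.38
eef_pos: [0.4562, -0.3237, 0.0549]
tcp_rot: [-0.654, -3.07, -0.003]
ft_force: [-0.7, 0.6, -0.9]
finger_gap: 0.0135
gripper_force: 58.7
```

>>> step_arm(
  steps=[
    {"tx": 0,"ty": 0,"tz": -1.2,"rx": 0,"ry": 0,"rz": 0,"jaw": 1},
    {"tx": 0,"ty": 0,"tz": -0.77,"rx": 0,"ry": 0,"rz": 0,"jaw": 1},
    {"tx": 0,"ty": 0,"tz": 0,"rx": 0,"ry": 0,"rz": 0,"jaw": 1},
    {"tx": 0,"ty": 0,"tz": 0,"rx": 0,"ry": 0,"rz": 0,"jaw": 1},
    {"tx": 0,"ty": 0,"tz": 0,"rx": 0,"ry": 0,"rz": 0,"jaw": 1},
  ],
)

```text
time_s: 5.8
eef_pos: [0.4577, -0.3258, 0.0389]
tcp_rot: [0.655, 3.071, -0.002]
ft_force: [0.1, -0.6, -0.5]
finger_gap: 0.0135
gripper_force: 58.7
```

>>> step_arm(
  steps=[
    {"tx": 0.55,"ty": -0.15,"tz": -0.1,"rx": 0,"ry": 0,"rz": 0,"jaw": 1},
    {"tx": 0.8,"ty": -0.35,"tz": 0,"rx": 0,"ry": 0,"rz": 0,"jaw": 1},
    {"tx": 0.8,"ty": -0.35,"tz": 0,"rx": 0,"ry": 0,"rz": 0,"jaw": 1},
    {"tx": 0.8,"ty": -0.35,"tz": 0,"rx": 0,"ry": 0,"rz": 0,"jaw": 1},
    {"tx": 0.74,"ty": -0.34,"tz": 0,"rx": 0,"ry": 0,"rz": 0,"jaw": 1},
  ],
)

```text
time_s: 6.22
eef_pos: [0.495, -0.3416, 0.0376]
tcp_rot: [0.656, 3.07, -0.001]
ft_force: [0.7, -0.5, -0.4]
finger_gap: 0.0132
gripper_force: 58.7
```

>>> step_arm(
  steps=[
    {"tx": 0,"ty": 0,"tz": 0,"rx": 0,"ry": 0,"rz": 0,"jaw": 1},
    {"tx": 0,"ty": 0,"tz": 0,"rx": 0,"ry": 0,"rz": 0,"jaw": 1},
    {"tx": 0,"ty": 0,"tz": 0,"rx": 0,"ry": 0,"rz": 0,"jaw": 1},
  ],
)

```text
time_s: 6.47
eef_pos: [0.4936, -0.3408, 0.0367]
tcp_rot: [-0.657, -3.072, -0.0]
ft_force: [0.1, -0.8, -0.9]
finger_gap: 0.0132
gripper_force: 58.7
```

```bash
python3 - <<'E'
from h import *
w=snap('wrist');a=snap('scene');b=snap('side')
A=cv2.resize(w['frame'][180:480,120:520],None,fx=2,fy=2,interpolation=cv2.INTER_CUBIC)[:300]
print(A.shape)
A=cv2.resize(w['frame'][230:380,220:420],None,fx=2,fy=2,interpolation=cv2.INTER_CUBIC)
B=cv2.resize(b['frame'][175:225,305:371],None,fx=6,fy=6,interpolation=cv2.INTER_CUBIC)
C=cv2.resize(a['frame'][250:330,365:445],None,fx=5,fy=5,interpolation=cv2.INTER_CUBIC)
L=np.vstack([A,cv2.copyMakeBorder(B,0,0,0,400-B.shape[1],cv2.BORDER_CONSTANT)])
R=cv2.copyMakeBorder(C,0,L.shape[0]-400,0,0,cv2.BORDER_CONSTANT)
save(np.hstack([L,R]),'c4.png'); s=arm.get_state(); print(s['eef_pos'],s['tcp_rot'],s['ft_force'],s['time_s'])
E
```

```text
(300, 800, 3)
[ 0.49345158 -0.34077238  0.03666133] [-6.56855414e-01 -3.07184539e+00 -4.29112443e-04] [-1.08431263 -0.13388266 -0.3366063 ] 6.6167
```

View pics/c4.png

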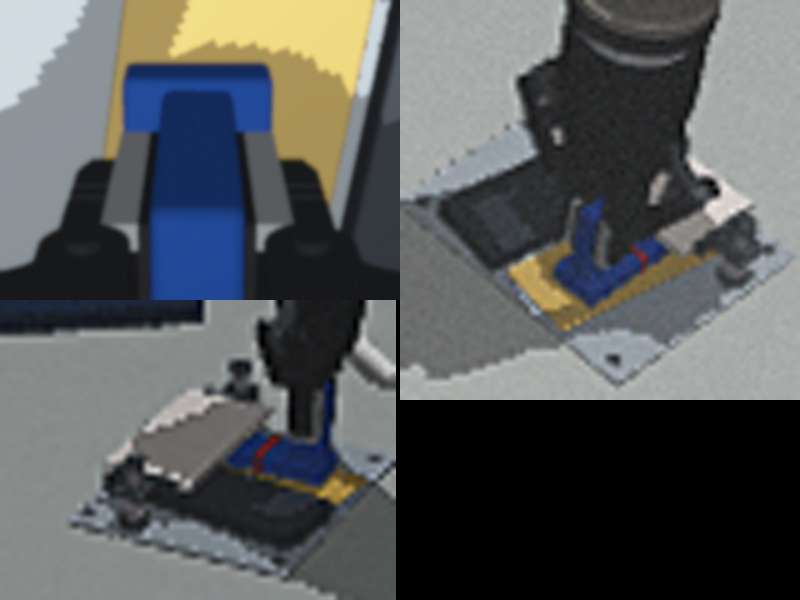

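The tongue is under the tile over the brass bar, with the red line (scene crop (643,258), side crop (258–280, 437–470)) about 10 mm short of the edge. Measuring that gap against the tile edge from each camera.

```bash
python3 - <<'E'
from h import *
a=load('scene');b=load('side'); yaw=-.42; X=np.array([np.cos(yaw),np.sin(yaw)]);Y=np.array([-X[1],X[0]]); o=np.array([.5417,-.3315])
def jig(p): return np.round([(p[:2]-o)@X*1e3,(p[:2]-o)@Y*1e3],1)
for n,c,u0,u1,v0,v1 in (('scene',a,400,425,290,312),('side',b,340,358,194,208)):
    f=c['frame'].astype(int); m=(f[...,0]>90)&(f[...,0]>f[...,1]*1.7)&(f[...,0]>f[...,2]*1.5)
    s=np.zeros_like(m); s[v0:v1,u0:u1]=m[v0:v1,u0:u1]; vv,uu=np.where(s); print(n,len(uu),[(u,v,jig(ray(c,u,v,.021)).tolist()) for u,v in zip(uu,vv)])
for u,v in ((391.8,276.4),(422.2,300.2)): print('tile scene',jig(ray(a,u,v,.033)))
for u,v in ((336.7,206.7),(350,193.3)): print('tile side',jig(ray(b,u,v,.033)))
print('tcp',jig(np.array([.49345,-.34077])))
E
```

```text
scene 2 [(np.int64(412), np.int64(300), [-8.3, -36.9]), (np.int64(413), np.int64(301), [-8.9, -41.3])]
side 3 [(np.int64(350), np.int64(198), [-13.6, -33.4]), (np.int64(349), np.int64(199), [-13.7, -23.9]), (np.int64(348), np.int64(200), [-13.8, -14.5])]
tile scene [ 4.9 57. ]
tile scene [  4.2 -61.8]
tile side [-8.9 75.2]
tile side [ -6.6 -47.9]
tcp [-40.3 -28.1]
```

All three estimates agree on about 12 mm remaining. Finishing the insertion, then lowering.

>>> step_arm(
  steps=[
    {"tx": 0.4,"ty": -0.18,"tz": 0,"rx": 0,"ry": 0,"rz": 0,"jaw": 1},
    {"tx": 0.4,"ty": -0.17,"tz": 0,"rx": 0,"ry": 0,"rz": 0,"jaw": 1},
    {"tx": 0.29,"ty": -0.13,"tz": 0,"rx": 0,"ry": 0,"rz": 0,"jaw": 1},
    {"tx": 0,"ty": 0,"tz": 0,"rx": 0,"ry": 0,"rz": 0,"jaw": 1},
    {"tx": 0,"ty": 0,"tz": 0,"rx": 0,"ry": 0,"rz": 0,"jaw": 1},
  ],
)

```text
time_s: 7.03
eef_pos: [0.5049, -0.3458, 0.0365]
tcp_rot: [-0.656, -3.072, -0.0]
ft_force: [0.5, 0.3, -0.9]
finger_gap: 0.0131
gripper_force: 58.7
```

>>> step_arm(
  steps=[
    {"tx": 0,"ty": 0,"tz": -0.1,"rx": 0,"ry": 0,"rz": 0,"jaw": 1},
    {"tx": 0,"ty": 0,"tz": -0.05,"rx": 0,"ry": 0,"rz": 0,"jaw": 1},
    {"tx": 0,"ty": 0,"tz": 0,"rx": 0,"ry": 0,"rz": 0,"jaw": 1},
    {"tx": 0,"ty": 0,"tz": 0,"rx": 0,"ry": 0,"rz": 0,"jaw": 1},
  ],
)

```text
time_s: 7.37
eef_pos: [0.5046, -0.3457, 0.0351]
tcp_rot: [-0.657, -3.072, -0.0]
ft_force: [-0.9, -0.3, -0.8]
finger_gap: 0.0136
gripper_force: 58.7
```

>>> step_arm(
  steps=[
    {"tx": 0,"ty": 0,"tz": -0.04,"rx": 0,"ry": 0,"rz": 0,"jaw": 1},
    {"tx": 0,"ty": 0,"tz": 0,"rx": 0,"ry": 0,"rz": 0,"jaw": 1},
    {"tx": 0,"ty": 0,"tz": 0,"rx": 0,"ry": 0,"rz": 0,"jaw": 1},
  ],
)

```text
time_s: 7.62
eef_pos: [0.5047, -0.3458, 0.0348]
tcp_rot: [0.657, 3.072, 0.0]
ft_force: [0.6, 0.7, -0.1]
finger_gap: 0.0132
gripper_force: 58.9
```

>>> step_arm(
  steps=[
    {"tx": 0,"ty": 0,"tz": -0.04,"rx": 0,"ry": 0,"rz": 0,"jaw": 1},
    {"tx": 0,"ty": 0,"tz": 0,"rx": 0,"ry": 0,"rz": 0,"jaw": 1},
    {"tx": 0,"ty": 0,"tz": 0,"rx": 0,"ry": 0,"rz": 0,"jaw": 1},
  ],
)

```text
time_s: 7.87
eef_pos: [0.5047, -0.3458, 0.0347]
tcp_rot: [0.657, 3.072, -0.0]
ft_force: [-1.9, 1.0, 3.8]
finger_gap: 0.0132
gripper_force: 59.4
```

Contact at +4 N. Releasing and rising.

>>> step_arm(
  steps=[
    {"tx": 0,"ty": 0,"tz": 0,"rx": 0,"ry": 0,"rz": 0,"jaw": 0.5},
    {"tx": 0,"ty": 0,"tz": 0,"rx": 0,"ry": 0,"rz": 0,"jaw": 0.2},
    {"tx": 0,"ty": 0,"tz": 0,"rx": 0,"ry": 0,"rz": 0,"jaw": -0.2},
    {"tx": 0,"ty": 0,"tz": 0,"rx": 0,"ry": 0,"rz": 0,"jaw": -0.2},
    {"tx": 0,"ty": 0,"tz": 0,"rx": 0,"ry": 0,"rz": 0,"jaw": -0.2},
  ],
)

```text
time_s: 8.28
eef_pos: [0.5047, -0.3458, 0.0342]
tcp_rot: [-0.657, -3.072, -0.0]
ft_force: [0.4, -0.0, -0.1]
finger_gap: 0.0513
gripper_force: 0.0
```

>>> step_arm(
  steps=[
    {"tx": 0,"ty": 0,"tz": 1,"rx": 0,"ry": 0,"rz": 0,"jaw": -0.2},
    {"tx": 0,"ty": 0,"tz": 2.5,"rx": 0,"ry": 0,"rz": 0,"jaw": -0.2},
    {"tx": 0,"ty": 0,"tz": 3,"rx": 0,"ry": 0,"rz": 0,"jaw": -0.2},
    {"tx": 0,"ty": 0,"tz": 3,"rx": 0,"ry": 0,"rz": 0,"jaw": -0.2},
    {"tx": 0,"ty": 0,"tz": 1.5,"rx": 0,"ry": 0,"rz": 0,"jaw": -0.2},
  ],
)

```text
time_s: 8.7
eef_pos: [0.5059, -0.3468, 0.1491]
tcp_rot: [0.656, 3.067, -0.004]
ft_force: [0.8, -1.1, 0.4]
finger_gap: 0.0512
gripper_force: 0.0
```

>>> step_arm(
  steps=[
    {"tx": -2.7,"ty": 1.2,"tz": 1,"rx": 0,"ry": 0,"rz": 0,"jaw": -0.2},
    {"tx": -2.7,"ty": 1.2,"tz": 1,"rx": 0,"ry": 0,"rz": 0,"jaw": -0.2},
    {"tx": 0,"ty": 0,"tz": 0,"rx": 0,"ry": 0,"rz": 0,"jaw": -0.2},
    {"tx": 0,"ty": 0,"tz": 0,"rx": 0,"ry": 0,"rz": 0,"jaw": -0.2},
    {"tx": 0,"ty": 0,"tz": 0,"rx": 0,"ry": 0,"rz": 0,"jaw": -0.2},
  ],
)

```text
time_s: 9.12
eef_pos: [0.4512, -0.3222, 0.1651]
tcp_rot: [0.657, 3.07, -0.001]
ft_force: [0.3, 0.0, 1.0]
finger_gap: 0.0513
gripper_force: 0.0
```

```bash
python3 - <<'E'
from h import *
w=snap('wrist');a=snap('scene');b=snap('side')
A=cv2.resize(w['frame'][170:470,120:520],None,fx=2,fy=2,interpolation=cv2.INTER_CUBIC)
C=cv2.resize(a['frame'][260:320,385:445],None,fx=4,fy=4,interpolation=cv2.INTER_CUBIC)
A[:240,560:]=C
save(A,'c5.png'); s=arm.get_state(); print(s['eef_pos'],s['ft_force'],s['time_s'])
E
```

```text
[ 0.45128635 -0.32205637  0.16398255] [-0.20292273 -0.1481592   0.05045104] 9.2667
```

View pics/c5.png

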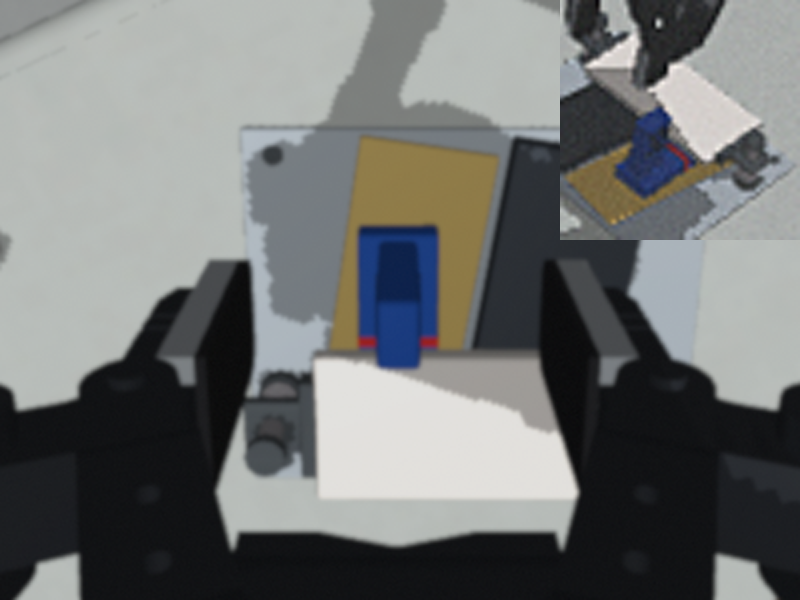

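The spacer stands straight and parallel to the tile, with the red line (crop rows 338–347) right at the tile's front edge (row 350), fully on the brass bar. Next I close the fingers and go over the tile centre (0.569, −0.344).

>>> step_arm(
  steps=[
    {"tx": 2.4,"ty": -0.44,"tz": 0,"rx": 0,"ry": 0,"rz": 0,"jaw": 1},
    {"tx": 2.4,"ty": -0.43,"tz": 0,"rx": 0,"ry": 0,"rz": 0,"jaw": 1},
    {"tx": 2.4,"ty": -0.43,"tz": 0,"rx": 0,"ry": 0,"rz": 0,"jaw": 1},
    {"tx": 2.4,"ty": -0.43,"tz": 0,"rx": 0,"ry": 0,"rz": 0,"jaw": 1},
    {"tx": 2.18,"ty": -0.43,"tz": 0,"rx": 0,"ry": 0,"rz": 0,"jaw": 1},
  ],
)

```text
time_s: 9.68
eef_pos: [0.5702, -0.3435, 0.1634]
tcp_rot: [-0.656, -3.072, -0.001]
ft_force: [0.8, 0.4, -0.4]
finger_gap: -0.0
gripper_force: 0.0
```

>>> step_arm(
  steps=[
    {"tx": 0,"ty": 0,"tz": 0,"rx": 0,"ry": 0,"rz": 0,"jaw": 1},
    {"tx": 0,"ty": 0,"tz": 0,"rx": 0,"ry": 0,"rz": 0,"jaw": 1},
    {"tx": 0,"ty": 0,"tz": 0,"rx": 0,"ry": 0,"rz": 0,"jaw": 1},
    {"tx": 0,"ty": 0,"tz": -1,"rx": 0,"ry": 0,"rz": 0,"jaw": 1},
    {"tx": 0,"ty": 0,"tz": -2,"rx": 0,"ry": 0,"rz": 0,"jaw": 1},
  ],
)

```text
time_s: 10.1
eef_pos: [0.569, -0.3443, 0.1364]
tcp_rot: [0.657, 3.067, -0.004]
ft_force: [1.0, -0.6, 0.4]
finger_gap: 0.0
gripper_force: 0.0
```

>>> step_arm(
  steps=[
    {"tx": 0,"ty": 0,"tz": -3,"rx": 0,"ry": 0,"rz": 0,"jaw": 1},
    {"tx": 0,"ty": 0,"tz": -3,"rx": 0,"ry": 0,"rz": 0,"jaw": 1},
    {"tx": 0,"ty": 0,"tz": -2,"rx": 0,"ry": 0,"rz": 0,"jaw": 1},
    {"tx": 0,"ty": 0,"tz": 0,"rx": 0,"ry": 0,"rz": 0,"jaw": 1},
    {"tx": 0,"ty": 0,"tz": 0,"rx": 0,"ry": 0,"rz": 0,"jaw": 1},
  ],
)

```text
time_s: 10.52
eef_pos: [0.5674, -0.343, 0.0534]
tcp_rot: [-0.657, -3.07, -0.002]
ft_force: [-1.1, 1.3, 0.2]
finger_gap: 0.0001
gripper_force: 0.0
```

>>> step_arm(
  steps=[
    {"tx": 0.1,"ty": 0,"tz": -0.8,"rx": 0,"ry": 0,"rz": 0,"jaw": 1},
    {"tx": 0,"ty": 0,"tz": -0.6,"rx": 0,"ry": 0,"rz": 0,"jaw": 1},
    {"tx": 0,"ty": 0,"tz": -0.4,"rx": 0,"ry": 0,"rz": 0,"jaw": 1},
    {"tx": 0,"ty": 0,"tz": 0,"rx": 0,"ry": 0,"rz": 0,"jaw": 1},
    {"tx": 0,"ty": 0,"tz": 0,"rx": 0,"ry": 0,"rz": 0,"jaw": 1},
  ],
)

```text
time_s: 10.93
eef_pos: [0.5695, -0.3434, 0.0365]
tcp_rot: [0.657, 3.072, -0.0]
ft_force: [1.1, 0.8, 0.1]
finger_gap: -0.0001
gripper_force: 0.0
```

>>> step_arm(
  steps=[
    {"tx": 0,"ty": 0,"tz": -0.1,"rx": 0,"ry": 0,"rz": 0,"jaw": 1},
    {"tx": 0,"ty": 0,"tz": -0.1,"rx": 0,"ry": 0,"rz": 0,"jaw": 1},
    {"tx": 0,"ty": 0,"tz": -0.1,"rx": 0,"ry": 0,"rz": 0,"jaw": 1},
    {"tx": 0,"ty": 0,"tz": 0,"rx": 0,"ry": 0,"rz": 0,"jaw": 1},
    {"tx": 0,"ty": 0,"tz": 0,"rx": 0,"ry": 0,"rz": 0,"jaw": 1},
  ],
)

```text
time_s: 11.35
eef_pos: [0.5695, -0.3434, 0.0333]
tcp_rot: [0.657, 3.072, 0.0]
ft_force: [0.1, 0.7, 0.0]
finger_gap: -0.0001
gripper_force: 0.0
```

>>> step_arm(
  steps=[
    {"tx": 0,"ty": 0,"tz": -0.1,"rx": 0,"ry": 0,"rz": 0,"jaw": 1},
    {"tx": 0,"ty": 0,"tz": -0.1,"rx": 0,"ry": 0,"rz": 0,"jaw": 1},
    {"tx": 0,"ty": 0,"tz": -0.1,"rx": 0,"ry": 0,"rz": 0,"jaw": 1},
    {"tx": 0,"ty": 0,"tz": -0.1,"rx": 0,"ry": 0,"rz": 0,"jaw": 1},
    {"tx": 0,"ty": 0,"tz": 0,"rx": 0,"ry": 0,"rz": 0,"jaw": 1},
  ],
)

```text
time_s: 11.77
eef_pos: [0.5696, -0.3434, 0.0294]
tcp_rot: [0.657, 3.072, -0.0]
ft_force: [-0.5, 0.2, 2.3]
finger_gap: -0.0003
gripper_force: 1.4
```

>>> step_arm(
  steps=[
    {"tx": 0,"ty": 0,"tz": -0.1,"rx": 0,"ry": 0,"rz": 0,"jaw": 1},
    {"tx": 0,"ty": 0,"tz": -0.05,"rx": 0,"ry": 0,"rz": 0,"jaw": 1},
    {"tx": 0,"ty": 0,"tz": 0,"rx": 0,"ry": 0,"rz": 0,"jaw": 1},
    {"tx": 0,"ty": 0,"tz": 0,"rx": 0,"ry": 0,"rz": 0,"jaw": 1},
    {"tx": 0,"ty": 0,"tz": 0,"rx": 0,"ry": 0,"rz": 0,"jaw": 1},
  ],
)

```text
time_s: 12.18
eef_pos: [0.5696, -0.3434, 0.028]
tcp_rot: [0.657, 3.072, -0.0]
ft_force: [-0.7, 0.3, 3.1]
finger_gap: 0.0002
gripper_force: 1.7
```

>>> step_arm(
  steps=[
    {"tx": 0,"ty": 0,"tz": -0.05,"rx": 0,"ry": 0,"rz": 0,"jaw": 1},
    {"tx": 0,"ty": 0,"tz": -0.05,"rx": 0,"ry": 0,"rz": 0,"jaw": 1},
    {"tx": 0,"ty": 0,"tz": 0,"rx": 0,"ry": 0,"rz": 0,"jaw": 1},
    {"tx": 0,"ty": 0,"tz": 0,"rx": 0,"ry": 0,"rz": 0,"jaw": 1},
  ],
)

```text
time_s: 12.52
eef_pos: [0.5696, -0.3434, 0.0271]
tcp_rot: [0.657, 3.072, -0.0]
ft_force: [-0.7, 0.4, 5.6]
finger_gap: -0.0003
gripper_force: 2.6
```

>>> step_arm(
  steps=[
    {"tx": 0,"ty": 0,"tz": -0.02,"rx": 0,"ry": 0,"rz": 0,"jaw": 1},
    {"tx": 0,"ty": 0,"tz": 0,"rx": 0,"ry": 0,"rz": 0,"jaw": 1},
    {"tx": 0,"ty": 0,"tz": 0,"rx": 0,"ry": 0,"rz": 0,"jaw": 1},
  ],
)

```text
time_s: 12.77
eef_pos: [0.5696, -0.3435, 0.0271]
tcp_rot: [0.657, 3.072, -0.0]
ft_force: [-0.5, 1.1, 5.6]
finger_gap: -0.0003
gripper_force: 3.1
```

>>> step_arm(
  steps=[
    {"tx": 0,"ty": 0,"tz": -0.02,"rx": 0,"ry": 0,"rz": 0,"jaw": 1},
    {"tx": 0,"ty": 0,"tz": 0,"rx": 0,"ry": 0,"rz": 0,"jaw": 1},
    {"tx": 0,"ty": 0,"tz": 0,"rx": 0,"ry": 0,"rz": 0,"jaw": 1},
  ],
)

```text
time_s: 13.02
eef_pos: [0.5696, -0.3435, 0.0271]
tcp_rot: [0.657, 3.072, -0.0]
ft_force: [-1.5, 1.0, 6.7]
finger_gap: -0.0001
gripper_force: 3.7
```

>>> step_arm(
  steps=[
    {"tx": 0,"ty": 0,"tz": -0.01,"rx": 0,"ry": 0,"rz": 0,"jaw": 1},
    {"tx": 0,"ty": 0,"tz": 0,"rx": 0,"ry": 0,"rz": 0,"jaw": 1},
    {"tx": 0,"ty": 0,"tz": 0,"rx": 0,"ry": 0,"rz": 0,"jaw": 1},
  ],
)

```text
time_s: 13.27
eef_pos: [0.5696, -0.3435, 0.0271]
tcp_rot: [0.657, 3.072, -0.0]
ft_force: [-1.9, 1.5, 8.1]
finger_gap: 0.0004
gripper_force: 4.0
```

>>> step_arm(
  steps=[
    {"tx": 0,"ty": 0,"tz": -0.03,"rx": 0,"ry": 0,"rz": 0,"jaw": 1},
    {"tx": 0,"ty": 0,"tz": 0,"rx": 0,"ry": 0,"rz": 0,"jaw": 1},
    {"tx": 0,"ty": 0,"tz": 0,"rx": 0,"ry": 0,"rz": 0,"jaw": 1},
    {"tx": 0,"ty": 0,"tz": 0,"rx": 0,"ry": 0,"rz": 0,"jaw": 1},
  ],
)

```text
time_s: 13.6
eef_pos: [0.5696, -0.3434, 0.0271]
tcp_rot: [0.656, 3.072, -0.0]
ft_force: [-1.5, 1.4, 9.6]
finger_gap: -0.0003
gripper_force: 4.8
```

>>> step_arm(
  steps=[
    {"tx": 0,"ty": 0,"tz": 0,"rx": 0,"ry": 0,"rz": 0,"jaw": 1},
    {"tx": 0,"ty": 0,"tz": 0,"rx": 0,"ry": 0,"rz": 0,"jaw": 1},
    {"tx": 0,"ty": 0,"tz": 0,"rx": 0,"ry": 0,"rz": 0,"jaw": 1},
    {"tx": 0,"ty": 0,"tz": 0,"rx": 0,"ry": 0,"rz": 0,"jaw": 1},
  ],
)

```text
time_s: 13.93
eef_pos: [0.5696, -0.3435, 0.027]
tcp_rot: [0.657, 3.072, -0.0]
ft_force: [-1.8, 1.4, 9.2]
finger_gap: 0.0002
gripper_force: 4.8
```

Steady at about 9.5 N with the tile top at 27 mm, which is flush. Handing in.

```bash
python3 -c "
from plant import arm
print(arm.sign_off())"
```

```text
the job is handed in; nothing more can be done
None
```

I handed the job in at about 14 s: the blue spacer stands on the brass bar with its red line at the tile's front edge, and the closed fingertips are holding the tile flush on it (tile top at 27 mm) with about 9.5 N; the judged result was not shown.

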